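Fit the sample tube and hook its cover shut

TASK

Make the exhaust tester's measuring head ready: take the longer of the two sample tubes from the rack and slide it, plain end first, into the head's bore until its black depth band straddles the face of the block (no less and no further), and let it lie there. Then take the cover, hook its tongue under the steel ledge with the other end raised, and swing it down over the tube until it sits flat on the bed inside the kerb. Leave the short tube in the rack and do not push the other things about.

Things in the scene. Friction and masses are not known exactly. Their poses are not given: they have to be found in the camera images.
- tester: measuring head, fixed: grey base 118 mm (x) by 186 mm (y = -121 to +65) topped by an aluminium bed, 22 mm above the bench; at its +y end a grey block 100 mm wide (x), 97 mm high over all with its steel ledge, whose face is the plane y = 0. Origin on the bench under the bore's mouth, z up, +y level into the bore
- bore (a point): centre of the bore's mouth in the block's face (tester 0, 0, 59 mm), y into the bore. Bore 25 mm wide, 58 mm deep, along y, no countersink. At tester y = -95 mm stands a saddle 8 mm thick: notch open at the top, 27 mm wide, prong tops at z = 59.5, floor at z = 46.5, level with the bottom of the bore: a tube let go drops 1.5 mm and lies in both
- ledge (a point): middle of the lower front edge of the steel ledge (tester 0, 0, 91 mm), axes as the tester's. The ledge (z = 91 to 97 mm) roofs a slot that is open toward -y, 11 mm high (z = 80 to 91 mm), 20 mm deep and as wide as the block
- long_tube: steel sample tube, about 110 g, barrel 22 mm in diameter and 150 mm long, plus an 18 mm brass hose nipple (at most 19 mm across) at its -y end. Origin on the axis at mid barrel; +y toward the plain end, which tapers to 17.6 mm over the last 5 mm. The black depth band spans 36 to 44 mm from the plain end. Starts level in either place of the rack
- long_tube_mark (a point): centre of the long tube's 8 mm wide depth band, on the axis (tube y = +35 mm). Held about 15 mm ahead of mid barrel (tube y = +15 mm), the tube can be slid all the way in with the fingers clear of saddle and block
- long_tube_end (a point): centre of the long tube's plain end (tube y = +75 mm)
- short_tube: the other sample tube, same make and band, but its barrel only 110 mm long; 81 g, origin and axes likewise; it stays in the rack
- rack: plywood tube rack, fixed: foot 126 x 84 x 18 mm, two plates 6 mm thick at y = -34 and +34 mm (tops at z = 54 mm) whose open notches, 26 mm wide, carry two tubes along y, axes at x = -33 and +33 mm, 50 mm above the bench; 62 mm between the plates and 44 mm between the barrels are free for fingers. Origin under its centre
- cover: dark steel cover, about 220 g, open below: 92 mm (x) by 104 mm (y), 64 mm high, standing on the lower edges of its 3 mm walls. Walls at both x sides and at the -y end (that one with a notch 32 mm wide and 51 mm high, open below, to pass over the tube); open at the +y end. Origin at the middle of the lower edges, z up
- pull_bar (a point): on the black pull bar across the top of the cover, at cover (0, 0, 82) mm: bar 64 mm along x, 12 mm thick along y, from z = 64 to 92 mm. Take it from above across the 12 mm, fingers closing along the cover's y
- tongue_tip (a point): middle of the tip of the cover's steel tongue (cover 0, 69, 62 mm), axes as the cover's; the tongue is 60 mm wide (x), 4 mm thick and sticks out from the top of the cover's open end (y = 52 to 69 mm). Seated, the tip is 14 mm behind the ledge's front edge and 7 mm below its underside
- stapler: red desk stapler, 135 x 34 x 41 mm, bystander, origin under its middle
- mug: white mug, 92 mm across, 95 mm high, bystander, origin under it
- tape_snail: small round clear tape dispenser, 45 x 55 x 20 mm, bystander, origin under it
- tread_gauge: yellow tyre tread gauge lying flat, 34 x 91 x 9 mm, bystander, origin under it
- mouse: black computer mouse, 112 x 62 x 35 mm, bystander, origin under it
- ink_pad: dark flat stamp-pad tin, 76 x 113 x 16 mm, bystander, origin under it
- seat (a point): where the cover's origin lies when seated (tester 0, -55, 22 mm; play 3 mm each way in x, 6 mm toward -y, 3 mm toward +y), on top of the bed; axes as the tester's. A kerb 7 mm high and 5 mm thick runs round the bed, inner faces at tester x = -49, x = +49 and y = -113 mm
- sticky_notes: block of yellow sticky notes lying flat, 72 x 76 x 10 mm, bystander, origin under it

How it is judged:
On the way, in this order (a step that is already met when the one before it is completed fails the run):
1. the long tube lies in bore and saddle with its depth band across the block's face, let go, and the cover is not yet on the head (y of long_tube_mark in the frame of bore between -0.0042 and 0.0042 m and distance between long_tube_mark and bore below 0.006 m and angle between the y axis of long_tube and the y axis of bore, either way round below 0.06 rad and contact force between the fingers and long_tube below 0.3 N and horizontal distance between tongue_tip and ledge above 0.04 m), for 0.2 s.
2. the cover's tongue is in the slot under the ledge while its other end is raised (tilt over 0.06 rad) (y of tongue_tip in the frame of ledge between 0.003 and 0.022 m and z of tongue_tip in the frame of ledge between -0.012 and 0 m and x of tongue_tip in the frame of ledge between -0.015 and 0.015 m and angle between cover's own z axis and vertical above 0.06 rad), for 0.05 s.
At the end, for the whole second after the job is handed in: the long tube lies in the bore with the centre of its depth band within 4 mm of the block's face; the cover sits flat (tilt under 0.03 rad, within 2.5 mm of the bed) inside the kerb, its tongue at least 5 mm under the ledge; the short tube is still in the rack (moved under 15 mm); all at rest (y of long_tube_mark in the frame of bore between -0.0042 and 0.0042 m and distance between long_tube_mark and bore below 0.006 m and angle between the y axis of long_tube and the y axis of bore, either way round below 0.06 rad and y of tongue_tip in the frame of ledge above 0.005 m and z of tongue_tip in the frame of ledge below -0.004 m and z of cover in the frame of seat between -0.002 and 0.0025 m and x of cover in the frame of seat between -0.005 and 0.005 m and angle between cover's own z axis and vertical below 0.03 rad and angle between the y axis of cover and the y axis of tester, either way round below 0.09 rad and linear speed of each of cover, long_tube below 0.01 m/s and distance of short_tube from where it was at the start of the episode below 0.015 m); the robot touches nothing.
It fails at once if the short tube is taken or knocked out of the rack (moved over 40 mm) (distance of short_tube from where it was at the start of the episode above 0.04 m).
It fails at once if a bystander is pushed more than 40 mm or the mug tipped (distance of any of stapler, mug, tape_snail, tread_gauge, mouse, ink_pad, sticky_notes from where it was at the start of the episode above 0.04 m or angle between mug's own z axis and vertical above 0.5 rad).
It also fails if it takes over 72 s, if anything falls off the work surface, if the arm or the gripper's body presses on something with over 40 N, if the wrist force passes 120 N, or if a joint passes its speed limit or range.

ROBOT

A 7-joint arm with a two-finger parallel gripper is mounted at the origin on a cart in front of the work surface, level with it; the furniture and walls round the work are solid. World frame = base frame: x ahead of the robot, y to its left, z up, the work surface at z = 0. Lengths are in m, angles in rad, forces in N, time in s.
With the tool pointing down it reaches from about 0.4 to 0.85 m from the base axis. Payload 10.4 kg.
Tool frame: the origin (TCP) lies midway between the tips of the shut fingers; the grasp point (between the pads) lies 19 mm behind it; z points along the fingers, y is the line along which they close (so a half turn about z gives the same grasp; the last joint's range is limited). The gripper opens to 87 mm and grips with 3 to 60 N. Pads are 19 mm wide; open, the fingers measure 117 mm over their backs; the gripper's body (75 mm by 190 mm) begins 51 mm behind the grasp point.
Start: joints at [-1.181, 0.332, -0.065, 1.46, 0.022, 1.35, -0.088], TCP at [0.251, 0.573, 0.223] pointing down, gripper open.
Joint ranges: [-2.6, 2.6], [-0.5, 2.12], [-1.47, 1.34], [0.16, 2.42], [-1.27, 4.41], [0.06, 2.06], [-2.6, 2.6]. Speed limits (rad/s): [2.22, 2.22, 2.79, 2.79, 3.14, 3.14, 3.14].

INTERFACE

Orientations are given as a unit quaternion [x, y, z, w].
In Python, from bench import r gives the robot as it stands.
- The arm moves only by the tool arm_command, never from a script. Its argument "moves" is one flat list of numbers, 4 for each row, row after row: the shift along the tool's x, y, z in cm, then the turn about the tool's z in degrees. A call has 1 to 12 rows; each row shifts and turns the commanded pose from where the row before left it, along the tool's axes as they then stand; what a row does not reach is not made up. A row lasts 1/12 s, in which the tool goes at most 41.7 mm and 7.16 degrees, less where a joint would pass 70% of its speed; a pose out of reach is approached as far as the arm can. A call with a gripper value outside its range is refused whole. "fingers" is the opening in per cent of the stroke, from 0 (shut) to 100 (fully open), set as the call begins (left out, the last holds). The fingers move at their own pace and stop on an object; "squeeze" is the grip in N (left out, the last holds). Time passes only in rows, so rows that do not move let the fingers close. It gives the time, the measured TCP pose, the force, the opening and the grip force at its end, in the units of the state.
- r.read_state(): the state, without advancing time (a new reading comes with each control period).
- r.camera(name): name is "side" or "top"; returns the picture (400x640x3 uint8, red, green, blue); there is no depth.
- r.camera_info(name): a dict with "fx", "fy", "cx", "cy" (pixels), "origin" and "attitude" of the camera in the world. Camera axes: x right, y up, looking along -z (the intrinsics and any distortion apply to the point x, -y, -z); pixel columns grow to the right and rows downward; lengths in m; the calibration is good to about 2 mm. A picture is of the moment at which its call begins. camera_info takes no time and is no camera call.
- r.close_job(): hands the job in; it is judged then, once.
The state is a dict: "time": time; "joint_positions": joint angles; "joint_vel": joint speeds; "joint_torque": joint torques, N m; "ee_pos": TCP position; "eef_rot": TCP orientation; "ft_force": force on the tool from outside, world axes, zero at the start; "torque": the same for the moment, N m; "width": finger opening in m; "grip_force": force on a finger pad.
Only numpy, scipy, OpenCV 4.12 (cv2) and the standard library are available. Lean on these libraries where they do the work, as an engineer would, in place of code of your own. Each camera call takes 0.05 s, during which the arm holds its last target. There are 200 camera calls.

## Working session

There is one attempt and no reset: what is moved stays moved. The work goes in short steps, Python scripts to look and compute and a tool call to move; the robot and the scene stay as the last step left them, time stands still between calls to the robot, and variables do not carry over. Pictures are saved under pics/ and viewed, at most 10 in all, crops included, and the job is handed in when it is done.

Besides the shell and the picture viewer there is one more tool, called after "Emit:" as a command line: name --argument value ..., lists and objects as JSON in quotes. arm_command: Moves the arm, as the interface text tells. Its arguments: {"type":"object","properties":{"moves":{"type":"array"},"fingers":{"type":"number"},"squeeze":{"type":"number"}},"required":["moves"]}

```bash
ls; mkdir -p pics; python3 - <<'E'
from bench import r
import cv2
for n in("side","top"):
    print(n,r.camera_info(n)); cv2.imwrite(f"pics/{n}0.png",r.camera(n)[:,:,::-1])
print(r.read_state())
E
```

```text
pics
side {'fx': 412.2766640429315, 'fy': 412.2766640429315, 'cx': 320.65827290337296, 'cy': 205.17895148005084, 'origin': array([0.11690764, 0.80770752, 1.39214326]), 'attitude': array([-0.07223743,  0.29019495,  0.9281295 , -0.22168507])}
top {'fx': 503.9626196398913, 'fy': 503.9626196398913, 'cx': 318.5155336148298, 'cy': 199.48674054269551, 'origin': array([ 0.19981753, -0.01350043,  1.66890639]), 'attitude': array([ 0.06616323, -0.0726023 , -0.70202182,  0.70534863])}
{'time': 0.1, 'joint_positions': array([-1.18061807,  0.33279289, -0.06469954,  1.46086428,  0.02161641,
        1.34990732, -0.08850254]), 'joint_vel': array([-0.00066606,  0.00013379, -0.00060131, -0.00264346,  0.00077064,
       -0.00278915, -0.00111995]), 'joint_torque': array([ 1.53559391e-03, -6.24542570e+01,  2.46444385e-02, -3.90716922e+01,
       -6.13771984e-02,  3.65718605e-02,  5.38387212e-05]), 'ee_pos': array([0.25059014, 0.57217948, 0.22184005]), 'eef_rot': array([ 2.04917178e-01,  9.78779109e-01, -6.30969280e-04, -9.38928481e-05]), 'ft_force': array([ 0.60406692, -0.65649461, -0.45372998]), 'torque': array([-0.03843055,  0.02651339, -0.02077364]), 'grip_force': 0.0, 'width': 0.08709782152077843}
```

View pics/side0.png

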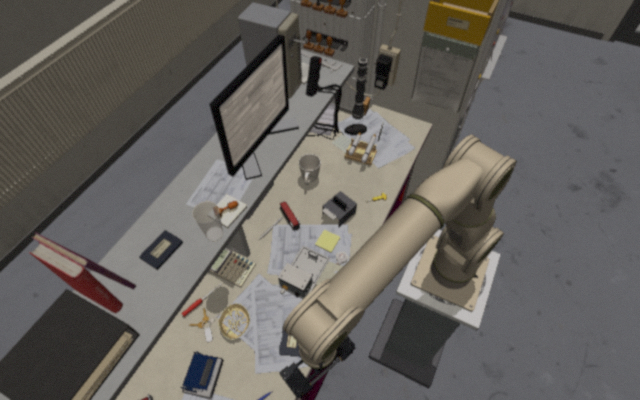

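View pics/top0.png

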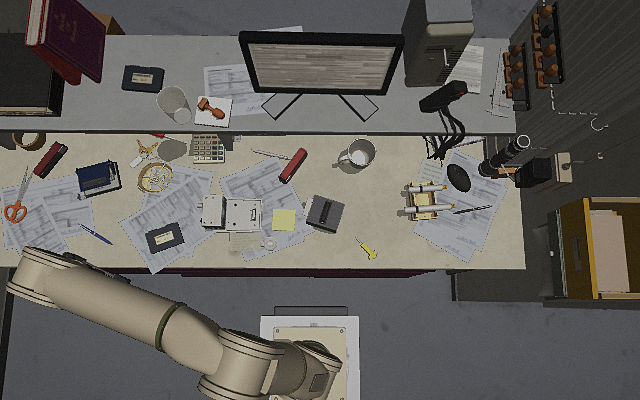

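Top view: tester about (232,213), cover (325,213), rack with tubes (425,200). Side view: tester (298,275), cover (339,208), rack (362,150). I'll enlarge these.

```bash
cat > h.py <<'E'
from bench import r
import numpy as np, cv2
from scipy.spatial.transform import Rotation as R
def cam(n):
    i=r.camera_info(n); return i,np.array(i['origin']),R.from_quat(i['attitude']).as_matrix()
def proj(n,p):
    i,o,A=cam(n); c=(np.atleast_2d(p)-o)@A
    return np.c_[i['cx']+i['fx']*c[:,0]/-c[:,2], i['cy']-i['fy']*c[:,1]/-c[:,2]]
def ray(n,uv):
    i,o,A=cam(n); d=A@np.array([(uv[0]-i['cx'])/i['fx'],-(uv[1]-i['cy'])/i['fy'],-1]); return o,d
def atz(n,uv,z):
    o,d=ray(n,uv); return o+d*(z-o[2])/d[2]
def tri(us,ut):
    o1,d1=ray('side',us);o2,d2=ray('top',ut)
    s=np.linalg.lstsq(np.c_[d1,-d2],o2-o1,rcond=None)[0]
    a,b=o1+s[0]*d1,o2+s[1]*d2
    return (a+b)/2,np.linalg.norm(a-b)
def crop(img,x,y,w,h,k): return cv2.resize(img[y:y+h,x:x+w],None,fx=k,fy=k,interpolation=cv2.INTER_CUBIC)
E
python3 - <<'E'
from h import *
t=cv2.imread('pics/top0.png');s=cv2.imread('pics/side0.png')
def lay(img,b):
    return np.hstack([crop(img,*q,5) for q in b])
a=lay(t,[(195,180,80,58),(390,170,80,58)])
b=lay(s,[(260,240,80,58),(335,122,80,58)])
cv2.imwrite('pics/c1.png',np.vstack([a,b]))
c=np.hstack([crop(t,300,185,50,55,8),crop(s,315,180,50,55,8)]);cv2.imwrite('pics/c2.png',c)
for n,u in(('tester',(232,213)),('cover',(325,213)),('rack',(425,200)),('mug',(357,155)),('snail',(270,243)),('notes',(284,220))):print(n,atz('top',u,.03))
print(proj('top',[.25,.57,.22]),proj('side',[.25,.57,.22]))
E
```

```text
tester [0.47922925 0.25685581 0.03      ]
cover [ 0.48088967 -0.04943724  0.03      ]
rack [ 0.5264934  -0.38165062  0.03      ]
mug [ 0.6801808 -0.1572937  0.03     ]
snail [0.38081904 0.12959884 0.03      ]
notes [0.45682126 0.08532933 0.03      ]
[[107.46189518 280.95028542]] [[319.00751431 369.46050164]]
```

View pics/c1.png

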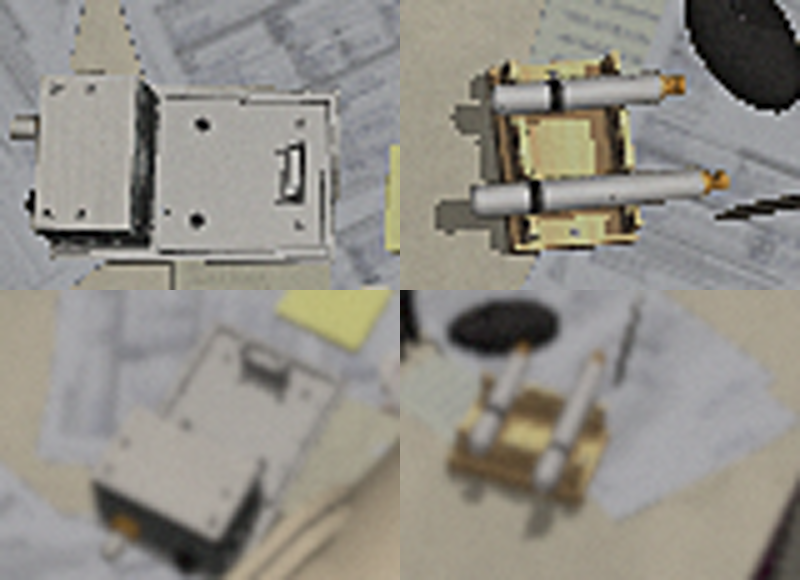

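View pics/c2.png

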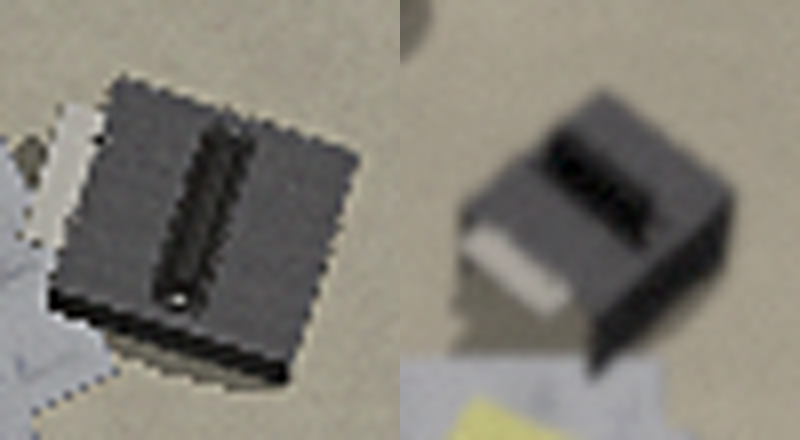

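Crops: the long tube is the lower one in the top view (plain end ≈(404.8,210.4), band ≈(417.4,209), nipple toward -y). The block lies at left with its bed to the right, and the cover's tongue points left (+y), turned about 17°. I'll fit poses from both views.

```bash
cat > fit.py <<'E'
from h import *
from scipy.optimize import least_squares
def fit(name,T,S,x0):
    P=np.array([p for p,_ in T+S],float)/1000; k=len(T)
    uv=np.array([u for _,u in T+S],float)
    def f(q):
        w=P@R.from_euler('z',q[3]).as_matrix().T+q[:3]
        return (np.vstack([proj('top',w[:k]),proj('side',w[k:])])-uv).ravel()
    s=least_squares(f,x0,loss='soft_l1'); print(name,s.x.round(4),'yaw deg',np.degrees(s.x[3]).round(2)); print(f(s.x).reshape(-1,2).round(1).tolist()); return s.x
E
python3 - <<'E'
from fit import *
A=lambda x,y:(195+x/5,180+y/5); B=lambda x,y:(260+x/5,240+(y-290)/5)
C=lambda x,y:(390+(x-400)/5,170+y/5); D=lambda x,y:(335+(x-400)/5,122+(y-290)/5)
E=lambda x,y:(300+x/8,185+y/8); F=lambda x,y:(315+(x-400)/8,180+y/8)
fit('tester',[((50,65,97),A(45,75)),((50,0,97),A(140,75)),((-50,65,97),A(36,230)),((-50,0,97),A(130,233)),((59,-121,22),A(339,93)),((-59,-121,22),A(332,260))],
 [((50,0,97),B(150,408)),((-50,0,97),B(265,458)),((-50,65,97),B(210,540)),((50,65,97),B(95,483)),((59,-121,22),B(218,328)),((-59,-121,22),B(342,378))],[.48,.3,0,0])
fit('long',[((0,75,0),C(474,202)),((0,35,0),C(537,195)),((0,-75,0),C(705,184)),((0,-93,0),C(728,181))],[((0,75,0),D(548,483)),((0,35,0),D(563,445)),((0,-75,0),D(597,362))],[.5,-.4,.05,0])
fit('short',[((0,55,0),C(497,97)),((0,15,0),C(557,95)),((0,-55,0),C(662,87)),((0,-73,0),C(684,85))],[((0,55,0),D(482,442)),((0,15,0),D(494,411)),((0,-55,0),D(520,357))],[.55,-.4,.05,0])
fit('cover',[((46,52,64),E(122,77)),((46,-52,64),E(358,155)),((-46,-52,64),E(288,365)),((-46,52,64),E(50,292)),((30,69,64),E(65,105)),((-30,69,64),E(25,238)),((0,0,92),E(203,215))],
 [((46,-52,64),F(602,92)),((-46,-52,64),F(735,195)),((-46,52,64),F(592,322)),((46,52,64),F(462,212)),((30,69,64),F(460,240)),((-30,69,64),F(545,312))],[.48,-.05,0,-.3])
E
```

```text
tester [ 0.4758  0.2772 -0.0073 -0.0073] yaw deg -0.42
[[-1.1, 0.2], [0.3, 0.4], [-1.0, 0.2], [0.8, -0.1], [0.8, -0.8], [1.0, 0.9], [-2.6, -0.6], [-0.4, 1.4], [1.5, 0.8], [-1.1, -0.4], [-0.9, -2.0], [1.9, 0.6]]
long [ 0.4925 -0.384   0.0562  0.0946] yaw deg 5.42
[[0.2, 0.3], [-0.2, 0.6], [-0.4, -0.1], [0.5, -0.0], [-0.5, -0.6], [-0.6, 0.4], [0.2, -0.2]]
short [ 0.5599 -0.3803  0.0533  0.0846] yaw deg 4.85
[[-0.3, 0.5], [-0.2, 0.0], [-0.1, -0.0], [0.9, -0.0], [-0.7, 0.0], [-0.0, -0.1], [0.0, -0.0]]
cover [ 0.477  -0.0508 -0.0082 -0.3136] yaw deg -17.97
[[-0.4, 0.1], [0.4, 0.2], [0.5, 0.6], [-0.3, -0.3], [0.2, -0.4], [-0.6, 0.2], [0.4, -0.5], [0.1, -0.4], [0.5, -0.1], [0.2, -0.3], [-0.5, -0.4], [-0.4, 1.0], [0.0, 1.1]]
```

Emit:
arm_command --moves '[0,0,0,6.64,0,0,0,6.64,0,0,0,6.64,0,0,0,6.64,0,0,0,6.64,0,0,0,6.64,0,0,0,6.64,0,0,0,6.64,0,0,0,6.64,0,0,0,6.64,-2,2,0,0,-3,3,0,0]' --fingers 60 --squeeze 25

```text
time: 1.1
ee_pos: [0.2965, 0.525, 0.2216]
eef_rot: [0.705, 0.709, -0.001, -0.001]
ft_force: [1.4, 0.5, 0.2]
width: 0.0523
grip_force: 0.0
```

```bash
cat >> h.py <<'E'
def go(x,y,z,yaw):
    "yaw: world heading (deg) of tool y; prints turn, then shift in tool axes AFTER turn"
    s=r.read_state(); M=R.from_quat(s['eef_rot']).as_matrix()
    y0=np.degrees(np.arctan2(M[1,1],M[0,1])); turn=-(yaw-y0)
    N=R.from_euler('z',yaw-y0,degrees=True).as_matrix()@M
    print('t',round(s['time'],2),'at',s['ee_pos'].round(4),'yaw',y0.round(2),'turn',turn.round(2),'shift cm',((np.array([x,y,z])-s['ee_pos'])@N*100).round(2),'w',s['width'].round(4),'F',s['ft_force'].round(1))
E
python3 -c "
from h import *
go(.491,-.369,.22,5.2)"
```

```text
Traceback (most recent call last):
  File "h.py", line 24, in go
    print('t',round(s['time'],2),'at',s['ee_pos'].round(4),'yaw',y0.round(2),'turn',turn.round(2),'shift cm',((np.array([x,y,z])-s['ee_pos'])@N*100).round(2),'w',s['width'].round(4),'F',s['ft_force'].round(1))
                                                                                                                                                                  ^^^^^^^^^^^^^^^^
AttributeError: 'float' object has no attribute 'round'
```

Emit:
arm_command --moves '[-3.7,1.7,0,0,-3.7,1.7,0,0,-3.7,1.7,0,0,-3.7,1.7,0,0,-3.7,1.7,0,0,-3.7,1.7,0,0,-3.7,1.7,0,0,-3.7,1.7,0,0,-3.7,1.7,0,0,-3.7,1.7,0,0,-3.7,1.7,0,0,-3.7,1.7,0,0]'

```text
time: 2.1
ee_pos: [0.504, 0.0769, 0.2225]
eef_rot: [0.707, 0.707, 0.0, -0.0]
ft_force: [1.2, 0.8, -0.4]
width: 0.0517
grip_force: 0.0
```

Emit:
arm_command --moves '[-3.9,0,0,0,-3.9,0,0,0,-3.9,0,0,0,-3.9,0,0,0,-3.9,0,0,0,-3.9,0,0,0,-3.9,0,0,0,-3.9,0,0,0,-3.9,0,0,0,-3.9,0,0,0,-3,0,0,0,-1.5,0,0,0]'

```text
time: 3.1
ee_pos: [0.5016, -0.3604, 0.222]
eef_rot: [0.709, 0.705, -0.001, 0.0]
ft_force: [-0.1, -0.1, 0.1]
width: 0.0522
grip_force: 0.0
```

```bash
sed -i "s/s\['width'\].round(4)/round(s['width'],4)/" h.py; python3 - <<'E'
from h import *
go(.491,-.369,.12,5.2)
t=r.camera('top')[:,:,::-1]; s=r.camera('side')[:,:,::-1]
cv2.imwrite('pics/top1.png',t);cv2.imwrite('pics/side1.png',s)
cv2.imwrite('pics/c3.png',np.hstack([crop(t,195,188,75,58,5.3),crop(s,262,240,75,58,5.3)]))
E
```

```text
t 3.1 at [ 0.5016 -0.3604  0.222 ] yaw -0.28 turn -5.48 shift cm [-0.74 -1.12 10.2 ] w 0.0522 F [-0.1 -0.1  0.1]
```

View pics/c3.png

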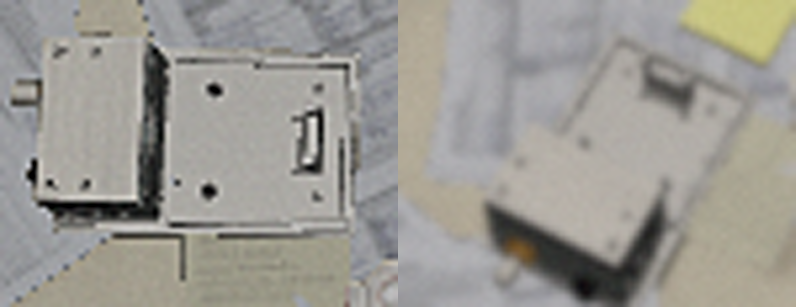

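The tester is now fully visible: block top corners top-crop (47,40), (37,197), (135,200); side-crop (485,205), (607,270), (668,180); bed end corners (355,62)/(352,232) and (612,40)/(750,92). Refit per camera with z=0.

```bash
cat > t.py <<'E'
from fit import *
A=lambda x,y:(195+x/5.3,188+y/5.3); B=lambda x,y:(262+(x-398)/5.3,240+y/5.3)
T=[((50,65,97),A(47,40)),((50,0,97),A(140,40)),((-50,65,97),A(37,197)),((-50,0,97),A(135,200)),((59,-121,22),A(356,60)),((-59,-121,22),A(352,234))]
S=[((50,0,97),B(535,127)),((-50,0,97),B(668,182)),((-50,65,97),B(607,270)),((50,65,97),B(485,205)),((59,-121,22),B(614,38)),((-59,-121,22),B(752,94))]
E
python3 - <<'E'
from t import *
from scipy.optimize import least_squares
def fz(T,c,q0):
    P=np.array([p for p,_ in T],float)/1000; uv=np.array([u for _,u in T])
    w=lambda q:P@R.from_euler('z',q[2]).as_matrix().T+[q[0],q[1],0]
    f=lambda q:(proj(c,w(q))-uv).ravel()
    s=least_squares(f,q0,loss='soft_l1',f_scale=.5); print(c,s.x.round(4),np.degrees(s.x[2]).round(2),f(s.x).reshape(-1,2).round(1).tolist()); return s.x
fz(T,'top',[.48,.28,0]);q=fz(S,'side',[.48,.28,0])
fit('both',T,S,[.48,.28,0,0])
# overlay
E8=lambda x,y:(300+x/8,185+y/8); F=lambda x,y:(315+(x-400)/8,180+y/8)
CT=[((46,52,64),E8(122,77)),((46,-52,64),E8(358,155)),((-46,-52,64),E8(288,365)),((-46,52,64),E8(50,292)),((30,69,64),E8(65,105)),((-30,69,64),E8(25,238)),((0,0,92),E8(203,215))]
CS=[((46,-52,64),F(602,92)),((-46,-52,64),F(735,195)),((-46,52,64),F(592,322)),((46,52,64),F(462,212)),((30,69,64),F(460,240)),((-30,69,64),F(545,312))]
fz(CT,'top',[.48,-.05,-.3]);fz(CS,'side',[.48,-.05,-.3])
C=lambda x,y:(390+(x-400)/5,170+y/5); D=lambda x,y:(335+(x-400)/5,122+(y-290)/5)
fz([((0,75,50),C(474,202)),((0,35,50),C(537,195)),((0,-75,50),C(705,184)),((0,-93,50),C(728,181))],'top',[.5,-.4,0])
fz([((0,75,50),D(548,483)),((0,35,50),D(563,445)),((0,-75,50),D(597,362))],'side',[.5,-.4,0])
E
```

```text
top [ 0.4753  0.2796 -0.0046] -0.26 [[-2.2, -0.6], [0.7, -0.4], [-2.1, 0.9], [0.2, 0.5], [0.4, -1.9], [0.1, 0.5]]
side [0.473  0.2805 0.0081] 0.46 [[-0.5, -0.6], [-0.0, 0.7], [2.6, 0.1], [-0.3, 0.1], [-0.5, -1.6], [1.5, 0.2]]
both [ 0.4761  0.2791 -0.0073 -0.0054] yaw deg -0.31
[[-1.6, -0.4], [1.3, -0.2], [-1.4, 1.0], [0.7, 0.6], [0.8, -1.7], [0.5, 0.5], [-0.8, -0.5], [-0.7, 1.1], [1.7, 0.3], [-0.9, 0.0], [-0.5, -1.2], [1.2, 0.9]]
top [ 0.4755 -0.0506 -0.3089] -17.7 [[-0.6, 0.1], [0.4, 0.1], [0.6, 0.6], [-0.4, -0.2], [0.1, -0.4], [-0.7, 0.3], [0.4, -0.5]]
side [ 0.4747 -0.0457 -0.3188] -18.26 [[0.3, -0.5], [0.6, -0.1], [0.2, -0.2], [-0.6, -0.5], [-0.5, 1.0], [-0.1, 1.2]]
top [ 0.4944 -0.3853  0.0839] 4.81 [[0.3, -0.2], [-0.2, 0.3], [-0.5, -0.1], [0.4, 0.1]]
side [ 0.4928 -0.3892  0.1165] 6.68 [[0.1, -0.4], [-0.2, 0.6], [0.0, -0.1]]
```

```bash
python3 - <<'E'
from t import *
k=lambda L:[a for a in L if a[0][1]!=65]
q=fit('tester nofar',k(T),k(S),[.48,.28,0,0])
for n in('top','side'):
    M=R.from_euler('z',q[3]).as_matrix()
    for d in (55,58,60):print(n,d,proj(n,np.array([[.05,d/1000,.097],[-.05,d/1000,.097]])@M.T+q[:3]).round(1).tolist())
print([a[1] for a in T+S if a[0][1]==65])
print(proj('top',r.read_state()['ee_pos']),proj('side',r.read_state()['ee_pos']))
E
```

```text
tester nofar [ 0.4739  0.2808 -0.0024  0.0092] yaw deg 0.53
[[0.2, 0.2], [0.1, 1.1], [-0.1, -1.8], [0.1, 0.5], [-0.7, -0.3], [-0.3, 0.9], [-0.7, -1.3], [1.3, 0.4]]
top 55 [[204.3, 195.8], [203.1, 226.9]]
top 58 [[203.4, 195.8], [202.1, 226.9]]
top 60 [[202.7, 195.8], [201.5, 226.9]]
side 55 [[279.3, 276.6], [305.2, 288.8]]
side 58 [[278.9, 277.3], [304.8, 289.5]]
side 60 [[278.6, 277.8], [304.5, 290.0]]
[(203.8679245283019, 195.54716981132074), (201.9811320754717, 225.16981132075472), (301.4339622641509, 290.9433962264151), (278.41509433962267, 278.6792452830189)]
[[431.94952159 195.57672421]] [[368.71535827 122.83645881]]
```

Emit:
arm_command --moves '[0,0,2,-5.5,-0.7,-1.1,2,0,0,0,2.5,0,0,0,2.5,0,0,0,1,0,0,0,0,0]'

```text
time: 3.7
ee_pos: [0.4923, -0.3621, 0.1201]
eef_rot: [0.672, 0.74, -0.0, -0.002]
ft_force: [-0.9, -0.0, 0.6]
width: 0.0524
grip_force: 0.0
```

Emit:
arm_command --moves '[-0.9,0.1,2,0,0,0,2,0,0,0,2,0,0,0,1.7,0,0,0,1,0,0,0,0,0]'

```text
time: 4.2
ee_pos: [0.4949, -0.3721, 0.0346]
eef_rot: [0.672, 0.74, -0.0, -0.001]
ft_force: [-0.4, 0.3, -0.0]
width: 0.0524
grip_force: 0.0
```

Emit:
arm_command --moves '[0,0,0,0,0,0,0,0,0,0,0,0,0,0,0,0,0,0,0,0,0,0,0,0]' --fingers 5 --squeeze 30

```text
time: 4.7
ee_pos: [0.4951, -0.3731, 0.0359]
eef_rot: [0.673, 0.74, 0.0, 0.0]
ft_force: [0.9, 0.0, 1.5]
width: 0.0214
grip_force: 30.0
```

Emit:
arm_command --moves '[0,0,-1,0,0,0,-2,0,0,0,-3,0,0,0,-3,0,0,0,-3,0,0,0,-1,5.1,0,0,0,0,0,0,0,0]'

```text
time: 5.37
ee_pos: [0.495, -0.373, 0.1658]
eef_rot: [0.704, 0.71, 0.0, 0.0]
ft_force: [0.4, 0.2, -2.5]
width: 0.0209
grip_force: 30.0
```

```bash
python3 - <<'E'
from h import *
go(.474,.281-.02-.12,.165,0.3)
E
```

```text
t 5.37 at [ 0.495  -0.373   0.1658] yaw 0.47 turn 0.17 shift cm [51.41 -1.83  0.07] w 0.0209 F [ 0.4  0.2 -2.5]
```

Emit:
arm_command --moves '[2,0,0,0,4,-0.2,0,0,4,-0.2,0,0,4,-0.2,0,0,4,-0.2,0,0,4,-0.2,0,0,4,-0.2,0,0,4,-0.2,0,0,4,-0.2,0,0,4,-0.2,0,0,4,-0.2,0,0,4,-0.2,0,0]'

```text
time: 6.37
ee_pos: [0.4686, 0.0886, 0.1644]
eef_rot: [0.704, 0.71, -0.001, -0.0]
ft_force: [1.1, -0.9, -1.3]
width: 0.0213
grip_force: 30.0
```

Emit:
arm_command --moves '[4,0,0,0,3,0,0,0,2,0,0,0,1,0,0,0,0,0,0,0,0,0,0,0]'

```text
time: 6.87
ee_pos: [0.4692, 0.1855, 0.1647]
eef_rot: [0.705, 0.709, -0.001, 0.0]
ft_force: [0.4, -0.3, -1.5]
width: 0.0208
grip_force: 30.0
```

```bash
python3 - <<'E'
from h import *
go(.474,.205,.165,0.3)
t=r.camera('top')[:,:,::-1]; s=r.camera('side')[:,:,::-1]
cv2.imwrite('pics/top2.png',t);cv2.imwrite('pics/side2.png',s)
print(proj('top',r.read_state()['ee_pos']),proj('side',r.read_state()['ee_pos']))
cv2.imwrite('pics/c4.png',np.hstack([crop(t,195,165,95,85,4),crop(s,250,195,95,100,4)[:340]]))
E
```

```text
t 6.87 at [0.4692 0.1855 0.1647] yaw 0.39 turn 0.09 shift cm [ 1.95  0.49 -0.03] w 0.0208 F [ 0.4 -0.3 -1.5]
[[248.64980485 208.70122555]] [[313.30614343 238.09219725]]
```

View pics/c4.png

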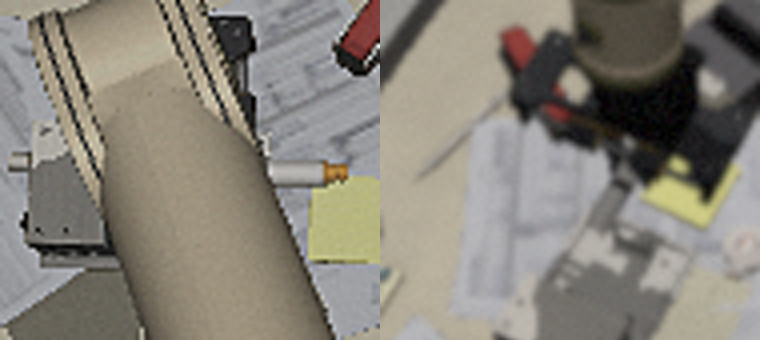

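Top: arm hides the middle; nipple tip at (281.8,208.3), barrel end (276.5,208.3). Side: tube's plain end at about (303,251), reaching toward the block.

```bash
python3 - <<'E'
from h import *
z=.179
print(atz('top',(276.5,208.25),z),atz('top',(281.75,208.25),z),atz('side',(303,251),z))
s=cv2.imread('pics/side2.png')
p=[.4692,.1855+.06,z]; print(proj('side',p),proj('top',[.4692,.1855-.09,z]))
cv2.imwrite('pics/c5.png',cv2.resize(s[225:275,285:335],None,fx=12,fy=12,interpolation=cv2.INTER_CUBIC))
E
```

```text
[0.46900787 0.09945515 0.179     ] [0.4690947  0.08370667 0.179     ] [0.47337936 0.25112103 0.179     ]
[[304.90555071 250.16807654]] [[277.81971998 208.19416292]]
```

View pics/c5.png

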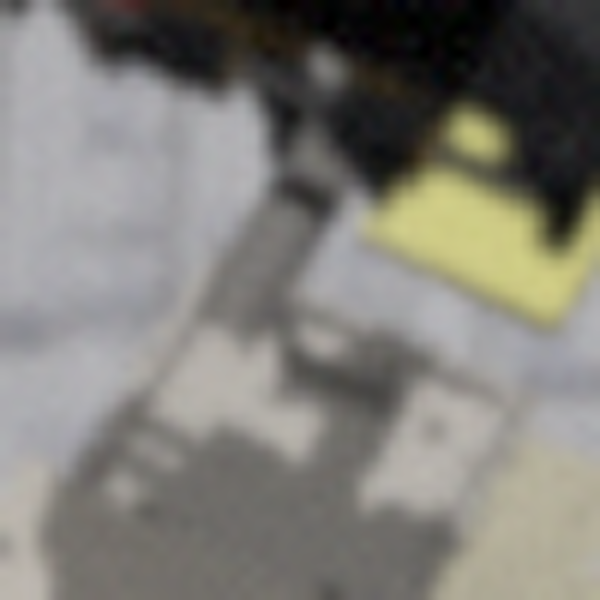

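```bash
python3 - <<'E'
from h import *
A=lambda x,y:(195+x/5.3,188+y/5.3); B=lambda x,y:(262+(x-398)/5.3,240+y/5.3)
for n,p,q in(('top',A(140,40),A(135,200)),('top',A(47,40),A(37,197)),('side',B(535,127),B(668,182)),('side',B(485,205),B(607,270))):
    a,b=atz(n,p,.097),atz(n,q,.097);print(a[:2].round(4),b[:2].round(4),((a+b)/2)[:2].round(4))
print('saddle',atz('top',A(314,139),.055),'side saddle',atz('side',B(668,82),.055))
print('black holes',atz('top',A(215,89),.022),atz('top',A(209,190),.022))
print('mark',atz('side',(310.4,240.8),.185), 'end',atz('side',(304.6,251.7),.183))
E
```

```text
[0.5239 0.2815] [0.427  0.2805] [0.4755 0.281 ]
[0.5236 0.3372] [0.4285 0.3385] [0.4761 0.3378]
[0.5203 0.2822] [0.4241 0.2777] [0.4722 0.28  ]
[0.5216 0.3451] [0.4304 0.3488] [0.476  0.3469]
saddle [0.47132499 0.18056722 0.055     ] side saddle [0.4687371  0.19410642 0.055     ]
black holes [0.50828802 0.24738533 0.022     ] [0.4443858  0.24881733 0.022     ]
mark [0.46782466 0.20849872 0.185     ] end [0.46622555 0.25287367 0.183     ]
```

Emit:
arm_command --moves '[2.0,2.1,0,0.1,0,1,1.5,0,0,0,2.5,0,0,0,2.5,0,0,0,2.5,0,0,0,1,0,0,0,0,0,0,0,0,0]'

```text
time: 7.63
ee_pos: [0.5008, 0.2061, 0.0661]
eef_rot: [0.706, 0.708, -0.0, 0.0]
ft_force: [0.8, -0.4, -0.1]
width: 0.0211
grip_force: 30.0
```

```bash
python3 - <<'E'
from h import *
go(.500,.216,.061,0)
E
```

```text
t 7.63 at [0.5008 0.2061 0.0661] yaw 0.18 turn 0.18 shift cm [ 0.99 -0.08  0.51] w 0.0211 F [ 0.8 -0.4 -0.1]
```

Emit:
arm_command --moves '[0.3,0,0.5,0,0.2,0,0,0,0,0,0,0]'

```text
time: 7.88
ee_pos: [0.5008, 0.2123, 0.0613]
eef_rot: [0.705, 0.709, 0.001, 0.0]
ft_force: [0.7, -1.0, -1.0]
width: 0.0212
grip_force: 30.0
```

Emit:
arm_command --moves '[0.15,0,0,0,0.15,0,0,0,0,0,0,0]'

```text
time: 8.13
ee_pos: [0.5006, 0.2124, 0.0607]
eef_rot: [0.706, 0.708, -0.001, 0.001]
ft_force: [0.3, -10.1, 1.0]
width: 0.0213
grip_force: 30.0
```

Emit:
arm_command --moves '[0.15,0,0,0,0.15,0,0,0,0,0,0,0]'

```text
time: 8.38
ee_pos: [0.5005, 0.2125, 0.0602]
eef_rot: [0.707, 0.707, -0.003, 0.002]
ft_force: [0.5, -18.5, 2.0]
width: 0.0212
grip_force: 30.0
```

Emit:
arm_command --moves '[-0.9,0,0,0,0,-1.3,0,0,0,-1.3,0,0,0,0,0,0,0,0,0,0]'

```text
time: 8.8
ee_pos: [0.4745, 0.2096, 0.0611]
eef_rot: [0.705, 0.709, 0.001, -0.0]
ft_force: [0.4, -0.5, -2.0]
width: 0.0212
grip_force: 30.0
```

```bash
python3 - <<'E'
from h import *
go(.475,.208,.045,0)
t=r.camera('top')[:,:,::-1]
cv2.imwrite('pics/top3.png',t)
cv2.imwrite('pics/c6.png',crop(t,200,180,90,60,8))
E
```

```text
t 8.8 at [0.4745 0.2096 0.0611] yaw 0.31 turn 0.31 shift cm [-0.16  0.05  1.61] w 0.0212 F [ 0.4 -0.5 -2. ]
```

View pics/c6.png

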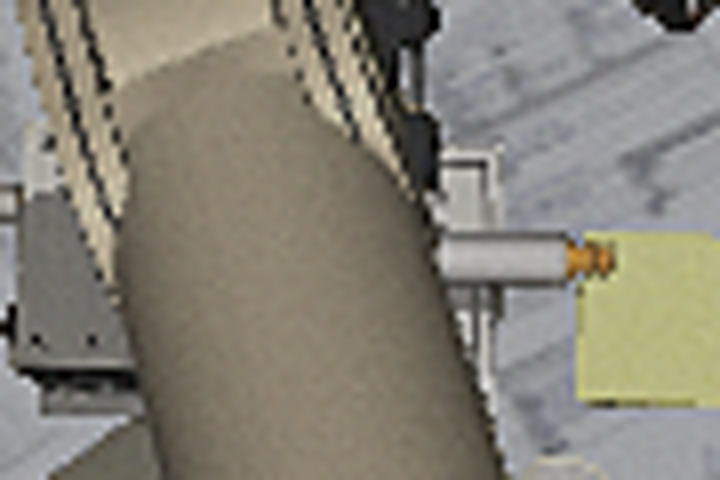

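Tube is over the saddle, level (axis at row ≈212, nipple (274,212)). Lower into the notch.

Emit:
arm_command --moves '[-0.1,0,0.6,0.2,0,0.05,0.6,0,0,0,0.4,0,0,0,0,0,0,0,0,0]'

```text
time: 9.27
ee_pos: [0.4749, 0.2076, 0.0441]
eef_rot: [0.707, 0.707, -0.0, 0.0]
ft_force: [-0.4, 0.6, -0.9]
width: 0.0211
grip_force: 30.0
```

Emit:
arm_command --moves '[0.2,0,-0.1,0,0.3,0,0,0,0.3,0,0,0,0,0,0,0]'

```text
time: 9.6
ee_pos: [0.4748, 0.217, 0.0457]
eef_rot: [0.706, 0.708, 0.0, -0.0]
ft_force: [-0.3, 0.3, -1.4]
width: 0.021
grip_force: 30.0
```

Emit:
arm_command --moves '[0.3,0,0,0,0.3,0,0,0,0.3,0,0,0,0,0,0,0]'

```text
time: 9.93
ee_pos: [0.4748, 0.2258, 0.0456]
eef_rot: [0.707, 0.708, 0.0, -0.0]
ft_force: [0.5, 0.7, -1.5]
width: 0.0209
grip_force: 30.0
```

Emit:
arm_command --moves '[0.5,0,0,0,0.5,0,0,0,0.5,0,0,0,0.3,0,0,0,0,0,0,0,0,0,0,0]'

```text
time: 10.43
ee_pos: [0.4749, 0.2431, 0.0455]
eef_rot: [0.707, 0.708, 0.0, 0.0]
ft_force: [1.1, -0.5, -0.4]
width: 0.021
grip_force: 30.0
```

Emit:
arm_command --moves '[0.4,0,0,0,0.4,0,0,0,0.15,0,0,0,0,0,0,0,0,0,0,0]'

```text
time: 10.85
ee_pos: [0.4749, 0.2526, 0.0456]
eef_rot: [0.707, 0.707, 0.0, -0.0]
ft_force: [1.0, 0.4, -1.8]
width: 0.0212
grip_force: 30.0
```

```bash
python3 - <<'E'
from h import *
go(.475,.2524,.044,0)
E
```

```text
t 10.85 at [0.4749 0.2526 0.0456] yaw 0.06 turn 0.06 shift cm [-0.02  0.01  0.16] w 0.0212 F [ 1.   0.4 -1.8]
```

Emit:
arm_command --moves '[0,0,0.15,0,0,0,0,0,0,0,0,0,0,0,0,0,0,0,0,0]' --fingers 45

```text
time: 11.27
ee_pos: [0.4749, 0.2524, 0.0441]
eef_rot: [0.707, 0.707, 0.0, -0.0]
ft_force: [0.3, -0.2, -0.2]
width: 0.0382
grip_force: 0.0
```

Emit:
arm_command --moves '[0,0,-1,0,0,0,-2,0,0,0,-3,0,0,0,-3,0,0,0,-3,0,-4,0,-2,0,-4,0,0,0,-4,0,0,0,-4,0,0,0,-4,0,0,0,-4,0,0,0,-4,0,0,0]'

```text
time: 12.27
ee_pos: [0.4747, -0.0269, 0.1836]
eef_rot: [0.707, 0.707, 0.001, -0.0]
ft_force: [0.9, 0.2, -1.5]
width: 0.0389
grip_force: 0.0
```

```bash
python3 - <<'E'
from h import *
t=r.camera('top')[:,:,::-1]
cv2.imwrite('pics/top4.png',t)
cv2.imwrite('pics/c7.png',crop(t,195,180,80,60,10))
go(.476,-.05,.2,72)
E
```

```text
t 12.32 at [ 0.4744 -0.0354  0.1839] yaw -0.45 turn -72.45 shift cm [-0.6  -1.34 -1.61] w 0.0391 F [-1.6 -7.6 -0.4]
```

View pics/c7.png

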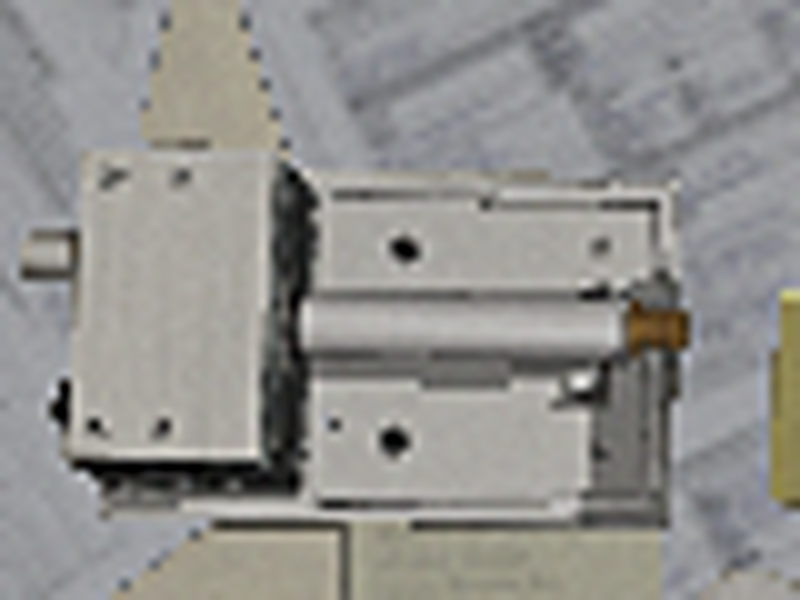

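Tube lies in bore and saddle; barrel end (257.2,212.5), nipple tip (263.8,213), no black visible beyond the face line at (225,212). Check numbers, then turn to the cover.

```bash
python3 - <<'E'
from h import *
for z in(.0575,.066):print(atz('top',(257.2,212.5),z),atz('top',(263.8,213),z), atz('top',(225.2,212.5),z))
E
```

```text
[0.47662542 0.1708676  0.0575    ] [0.47509844 0.14946494 0.0575    ] [0.47606336 0.27436265 0.0575    ]
[0.47516529 0.16989508 0.066     ] [0.47364636 0.14860531 0.066     ] [0.4746062 0.2728442 0.066    ]
```

Emit:
arm_command --moves '[0,0,0,-6.6,0,0,0,-6.6,0,0,0,-6.6,0,0,0,-6.6,0,0,0,-6.6,0,0,0,-6.6,0,0,0,-6.6,0,0,0,-6.6,0,0,0,-6.6,0,0,0,-6.6,0,0,0,-6.4,0,0,0,0]' --fingers 55

```text
time: 13.32
ee_pos: [0.4751, -0.025, 0.1833]
eef_rot: [0.15, 0.989, 0.0, 0.0]
ft_force: [-0.4, -0.4, -0.4]
width: 0.0477
grip_force: 0.0
```

```bash
python3 - <<'E'
from h import *
go(.4755,-.049,.12,72)
E
```

```text
t 13.32 at [ 0.4751 -0.025   0.1833] yaw 72.74 turn 0.74 shift cm [-0.78 -2.28  6.33] w 0.0477 F [-0.4 -0.4 -0.4]
```

Emit:
arm_command --moves '[-0.8,-2.3,0,0.7,0,0,2.5,0,0,0,2.5,0,0,0,1.5,0,0,0,0,0,0,0,0,0]'

```text
time: 13.82
ee_pos: [0.4755, -0.0494, 0.1179]
eef_rot: [0.16, 0.987, -0.0, -0.0]
ft_force: [0.0, 0.1, -0.1]
width: 0.0478
grip_force: 0.0
```

```bash
python3 - <<'E'
from h import *
go(.4755,-.049,.069,72)
E
```

```text
t 13.82 at [ 0.4755 -0.0494  0.1179] yaw 71.58 turn -0.42 shift cm [0.01 0.04 4.89] w 0.0478 F [ 0.   0.1 -0.1]
```

Emit:
arm_command --moves '[0,0,2,-0.4,0,0,1.5,0,0,0,1,0,0,0,0.3,0,0,0,0,0,0,0,0,0]'

```text
time: 14.32
ee_pos: [0.4764, -0.0493, 0.0706]
eef_rot: [0.155, 0.988, 0.0, 0.0]
ft_force: [-0.3, -0.0, 0.2]
width: 0.0479
grip_force: 0.0
```

Emit:
arm_command --moves '[0,0,0,0,0,0,0,0,0,0,0,0,0,0,0,0,0,0,0,0,0,0,0,0]' --fingers 2 --squeeze 25

```text
time: 14.82
ee_pos: [0.4758, -0.0492, 0.0697]
eef_rot: [0.155, 0.988, 0.0, 0.0]
ft_force: [0.9, -0.9, -0.7]
width: 0.0159
grip_force: 0.0
```

```bash
python3 - <<'E'
from h import *
go(.4755,-.049,.069,72)
E
```

```text
t 14.82 at [ 0.4758 -0.0492  0.0697] yaw 72.15 turn 0.15 shift cm [0.04 0.01 0.07] w 0.0159 F [ 0.9 -0.9 -0.7]
```

Emit:
arm_command --moves '[0,0,0,0,0,0,0,0,0,0,0,0]'

```text
time: 15.07
ee_pos: [0.4758, -0.0491, 0.0697]
eef_rot: [0.155, 0.988, 0.0, 0.0]
ft_force: [-0.4, 1.1, 0.8]
width: 0.0122
grip_force: 25.0
```

Emit:
arm_command --moves '[0,0,-1,0,0,0,-2,0,0,0,-3,0,0,0,-3,0,0,0,0,-6,0,0,0,-6,0,0,0,-5.8,0,0,0,0,0,0,0,0]'

```text
time: 15.82
ee_pos: [0.4756, -0.0494, 0.1599]
eef_rot: [0.002, 1.0, 0.0, -0.0]
ft_force: [-0.4, -0.4, -2.0]
width: 0.0121
grip_force: 25.0
```

```bash
python3 - <<'E'
from h import *
go(.4755,.206,.16,90)
E
```

```text
t 15.82 at [ 0.4756 -0.0494  0.1599] yaw 89.75 turn -0.25 shift cm [ 1.000e-02  2.554e+01 -1.000e-02] w 0.0121 F [-0.4 -0.4 -2. ]
```

Emit:
arm_command --moves '[0,2,0,-0.2,0,3.5,0,0,0,3.5,0,0,0,3.5,0,0,0,3.5,0,0,0,3.5,0,0,0,3,0,0,0,2,0,0,0,1,0,0,0,0,0,0,0,0,0,0]'

```text
time: 16.73
ee_pos: [0.4753, 0.2048, 0.1595]
eef_rot: [-0.0, 1.0, -0.001, -0.0]
ft_force: [0.3, -0.5, -2.6]
width: 0.0115
grip_force: 25.0
```

```bash
python3 - <<'E'
from h import *
go(.4755,.206,.102,90)
r_=r.read_state()
t=r.camera('top')[:,:,::-1]; s=r.camera('side')[:,:,::-1].copy()
cv2.imwrite('pics/top5.png',t);cv2.imwrite('pics/side5.png',s)
o=r_['ee_pos']+[-.001,0,-.0697]
k=8;im=crop(s,265,205,75,75,k)
pts=proj('side',o+np.array([[46,52,64],[46,-52,64],[-46,-52,64],[-46,52,64],[30,69,64],[-30,69,64],[46,52,0],[-46,52,0]])/1000)
for p in pts: cv2.drawMarker(im,tuple(int(v) for v in ((p-[265,205]+.5)*k)),(0,0,255),cv2.MARKER_CROSS,10,1)
cv2.imwrite('pics/c8.png',im)
E
```

```text
t 16.73 at [0.4753 0.2048 0.1595] yaw 90.04 turn 0.04 shift cm [-0.03  0.13  5.75] w 0.0115 F [ 0.3 -0.5 -2.6]
```

View pics/c8.png

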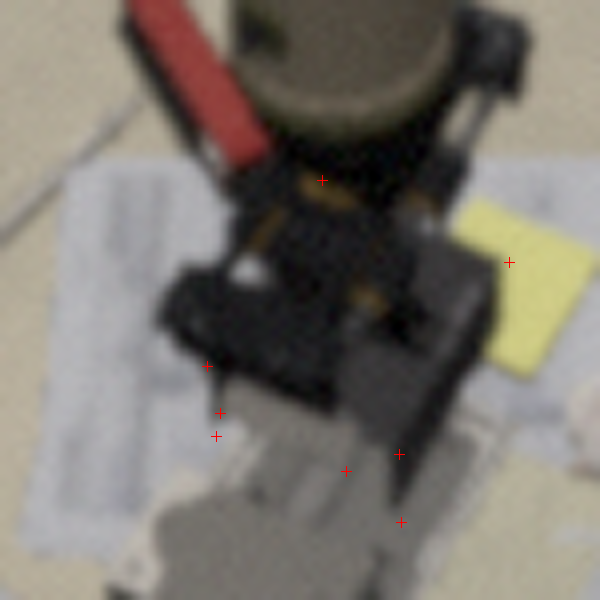

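Side crop: cover held level over the bed; near corners seen at (390,435), (497,262), (398,508), each about 1 px left/up of the predicted crosses. Convert that to mm.

```bash
python3 - <<'E'
from fit import *
o=np.array([.4753-.001,.2048,.1595-.0697])
G=lambda x,y:(265+x/8-.5,205+y/8-.5)
q=np.array([.474,.205,.09])
P=np.array([[-46,52,64],[-46,-52,64],[-46,52,0]])/1000
ob=np.array([G(390,437),G(497,262),G(398,508)])
from scipy.optimize import least_squares
s=least_squares(lambda d:(proj('side',P+o+[d[0],d[1],0])-ob).ravel(),[0,0]);print(s.x.round(4),s.fun.reshape(-1,2).round(1))
E
```

```text
[ 0.0056 -0.0031] [[ 0.1  0.8]
 [ 0.5 -1.3]
 [-0.6  0.4]]
```

```bash
python3 - <<'E'
from h import *
s=cv2.imread('pics/side5.png');g=cv2.cvtColor(s,cv2.COLOR_BGR2GRAY)
print('cols',list(range(303,334)))
for v in range(232,274,2):print(v,*g[v,303:334])
o=np.array([.4743,.2048,.0898])
print(proj('side',o+np.array([[-46,-52,64],[-46,-52,0],[-46,52,64],[-46,52,0]])/1000).round(1))
E
```

```text
cols [303, 304, 305, 306, 307, 308, 309, 310, 311, 312, 313, 314, 315, 316, 317, 318, 319, 320, 321, 322, 323, 324, 325, 326, 327, 328, 329, 330, 331, 332, 333]
232 23 24 23 19 24 22 24 28 19 23 19 39 55 58 72 94 78 94 150 182 195 195 195 196 193 193 187 186 178 175 173
234 22 31 22 31 31 26 25 22 27 23 29 33 43 47 60 75 72 87 123 155 175 186 193 195 193 197 192 194 196 194 191
236 23 23 29 32 27 27 22 28 25 33 27 29 29 31 46 55 57 58 57 66 81 107 133 156 173 189 194 195 193 197 197
238 18 24 19 20 27 20 29 25 28 29 28 28 23 24 48 55 56 58 58 53 53 55 56 73 125 175 193 196 196 198 197
240 19 7 22 25 21 27 33 34 39 35 29 21 15 37 51 55 58 51 55 57 65 69 59 67 123 174 193 197 195 195 195
242 18 25 22 21 20 33 50 64 65 47 30 21 20 23 35 50 51 56 59 70 78 73 52 58 120 177 192 195 195 196 198
244 23 27 25 12 23 40 49 51 47 36 11 8 14 14 12 26 43 55 68 81 67 39 31 60 121 173 191 196 194 194 193
246 30 30 23 29 36 48 46 40 28 26 15 1 10 26 35 42 43 54 62 51 38 28 44 89 151 186 195 195 195 195 190
248 34 33 25 25 25 40 45 50 52 48 40 36 29 26 28 40 54 67 57 36 27 29 85 144 182 194 196 195 19
[... 771 characters left out ...]
74 172 173 172 170
264 112 117 118 113 105 94 99 106 108 103 79 50 36 54 87 102 111 106 109 114 129 141 153 162 167 173 176 175 175 177 173
266 121 118 114 103 99 101 108 106 107 103 81 57 60 85 103 108 111 107 116 130 142 158 163 168 177 175 173 176 175 171 170
268 118 112 99 94 99 108 108 109 109 104 89 80 93 104 108 108 110 113 126 141 156 156 163 172 174 172 174 175 175 169 169
270 107 101 97 103 106 108 110 105 110 108 109 107 109 107 106 109 119 136 145 150 154 164 174 172 174 173 172 172 170 170 173
272 109 113 108 108 110 108 109 108 105 106 108 109 109 108 113 134 148 151 156 167 170 169 168 169 170 170 169 172 170 167 173
[[328.2 237.3]
 [328.  246.3]
 [314.4 261.3]
 [314.7 269.8]]
```

```bash
python3 - <<'E'
from fit import *
h=.5
E8=lambda x,y:(300+x/8-h,185+y/8-h); F=lambda x,y:(315+(x-400)/8-h,180+y/8-h)
CT=[((46,52,64),E8(122,77)),((46,-52,64),E8(358,155)),((-46,-52,64),E8(288,365)),((-46,52,64),E8(50,292)),((30,69,64),E8(65,105)),((-30,69,64),E8(25,238)),((0,0,92),E8(203,215))]
CS=[((46,-52,64),F(602,92)),((-46,-52,64),F(735,195)),((-46,52,64),F(592,322)),((46,52,64),F(462,212))]
from scipy.optimize import least_squares
def f2(c,L,z,yaw):
    P=np.array([p for p,_ in L],float)/1000;M=R.from_euler('z',yaw,degrees=True).as_matrix();uv=np.array([u for _,u in L])
    s=least_squares(lambda q:(proj(c,P@M.T+[q[0],q[1],z])-uv).ravel(),[.47,0]);return s.x
tcp=np.array([.4758,-.0491]);M=R.from_euler('z',-18,degrees=True).as_matrix()[:2,:2]
for c,L in(('top',CT),('side',CS)):
    d=f2(c,L,0,-18)-tcp; print(c,'world off',d.round(4),'cover frame',(d@M).round(4))
d=f2('side',[((-46,-52,64),(326.9,237.2)),((-46,52,64),(313.1,261.0))],.0898,0)-np.array([.4753,.2048]);print('now side',d.round(4))
# tester front corners & hand tube
A=lambda x,y:(195+x/5.3-h,188+y/5.3-h);B=lambda x,y:(262+(x-398)/5.3-h,240+y/5.3-h)
print('tester top',f2('top',[((50,0,97),A(140,40)),((-50,0,97),A(135,200))],0,0),'side',f2('side',[((50,0,97),B(535,127)),((-50,0,97),B(668,182))],0,0))
J=lambda x,y:(195+x/10-h,180+y/10-h)
print('barrel end',atz('top',J(622,325),.0575),'nipple tip',atz('top',J(688,330),.0575))
K=lambda x,y:(195+x/4-h,165+y/4-h); print('hand: barrel end',atz('top',K(326,173),.179),'tcp .4692 .1855')
E
```

```text
top world off [0.0013 0.0001] cover frame [0.0012 0.0005]
side world off [0.0015 0.0036] cover frame [0.0003 0.0039]
now side [0.0033 0.0012]
tester top [0.47709749 0.2826148 ] side [0.474766   0.27900671]
barrel end [0.47826002 0.17253124 0.0575    ] nipple tip [0.47673264 0.15112446 0.0575    ]
hand: barrel end [0.47052479 0.10098573 0.179     ] tcp .4692 .1855
```

Emit:
arm_command --moves '[0.05,0,1.5,0,0,0,1.5,0,0,0,1.5,0,0,0,1,0,0,0,0,0,0,0,0,0]'

```text
time: 17.33
ee_pos: [0.4747, 0.2049, 0.1048]
eef_rot: [-0.001, 1.0, -0.0, -0.0]
ft_force: [-0.5, -0.0, -2.3]
width: 0.012
grip_force: 25.0
```

Emit:
arm_command --moves '[0,0,0.15,0,0,0,0.15,0,0,0,0.15,0,0,0,0,0]' --squeeze 12

```text
time: 17.67
ee_pos: [0.4747, 0.2058, 0.1003]
eef_rot: [-0.001, 1.0, 0.0, 0.0]
ft_force: [1.0, -0.6, -2.6]
width: 0.0114
grip_force: 12.0
```

Emit:
arm_command --moves '[0,0,0.1,0,0,0,0.1,0,0,0,0.1,0,0,0,0,0]'

```text
time: 18.0
ee_pos: [0.4751, 0.2068, 0.098]
eef_rot: [-0.002, 1.0, 0.001, 0.001]
ft_force: [-1.2, 2.7, 5.7]
width: 0.0123
grip_force: 12.0
```

Emit:
arm_command --moves '[0,0,0.1,0,0,0,0.1,0,0,0,0,0]'

```text
time: 18.25
ee_pos: [0.4754, 0.2082, 0.0968]
eef_rot: [-0.002, 1.0, 0.002, 0.001]
ft_force: [-3.6, 4.8, 11.4]
width: 0.0123
grip_force: 12.0
```

Emit:
arm_command --moves '[0,0,-0.2,0,0,0,0,0,0,0,0,0,0,0,0,0,0,0,0,0]' --fingers 22

```text
time: 18.67
ee_pos: [0.4748, 0.2058, 0.0972]
eef_rot: [-0.001, 1.0, 0.0, 0.0]
ft_force: [0.2, 2.9, 1.6]
width: 0.0192
grip_force: 0.9
```

```bash
python3 - <<'E'
from h import *
go(.4747,.206,.098,90)
s=cv2.cvtColor(r.camera('side'),cv2.COLOR_RGB2GRAY)
o=np.array([.4755,.2055,.0254])
M=R.from_euler('x',-.075).as_matrix()
P=np.array([[-46,-52,64],[-46,-52,0],[-46,52,64],[-46,52,0],[46,52,64],[-30,69,64],[30,69,64]])/1000
print('tilted',proj('side',o+P@M.T).round(1).tolist());print('level29',proj('side',o*[1,1,0]+[0,0,.029]+P).round(1).tolist())
print('cols',298,331)
for v in range(246,290,2):print(v,*s[v,298:331])
E
```

```text
t 18.67 at [0.4748 0.2058 0.0972] yaw 90.14 turn 0.14 shift cm [ 0.01  0.02 -0.08] w 0.0192 F [0.2 2.9 1.6]
tilted [[327.0, 247.0], [327.5, 254.3], [313.7, 271.5], [314.7, 278.2], [290.6, 260.8], [307.4, 273.7], [292.2, 266.6]]
level29 [[327.6, 245.9], [327.5, 254.3], [314.3, 269.4], [314.6, 277.3], [291.1, 258.7], [307.9, 271.5], [292.7, 264.4]]
cols 298 331
246 25 23 28 20 25 24 20 24 28 29 29 29 25 23 24 24 26 36 36 52 52 58 58 58 59 67 83 108 141 178 195 197 196
248 43 28 19 20 17 22 24 25 28 28 32 23 22 30 20 31 26 22 31 48 58 53 59 56 54 60 69 79 101 158 187 193 196
250 55 40 27 20 8 20 13 19 24 27 26 26 23 28 28 24 25 28 38 50 58 54 58 53 65 78 77 60 66 116 154 179 183
252 28 29 24 23 20 25 21 21 28 28 23 40 44 32 31 20 21 27 26 41 54 50 56 59 69 73 52 36 78 132 152 144 141
254 31 26 24 25 28 27 27 25 23 16 32 51 52 48 42 28 9 10 17 25 37 47 51 65 66 52 31 41 90 144 162 158 160
256 25 31 20 26 24 31 25 23 22 27 35 47 43 32 28 24 14 9 20 42 49 53 55 65 48 37 30 77 137 158 153 147 150
258 26 27 35 31 29 36 36 34 29 25 31 48 53 54 52 44 41 35 24 34 46 52 53 45 34 29 59 94 133 151
[... 1180 characters left out ...]
7 131 145 158 161 163 167 170 168 167 167 172 168 171 168 170
280 114 113 114 111 111 113 101 103 108 112 97 76 56 55 74 101 114 110 111 142 163 167 169 169 169 172 167 171 170 167 170 171 169
282 114 113 118 115 115 113 109 112 105 94 66 42 45 47 74 87 97 109 134 158 170 171 169 170 168 170 167 170 169 169 168 167 166
284 111 114 114 115 108 111 110 106 88 63 36 37 48 63 90 100 102 113 134 151 162 169 172 173 170 168 171 170 170 168 166 168 168
286 112 111 110 103 94 96 104 84 55 39 44 53 70 89 105 101 99 109 112 112 118 124 138 149 161 172 171 170 172 169 171 171 169
288 62 77 90 98 104 104 78 52 45 63 65 72 90 103 104 106 109 110 110 110 112 111 109 117 141 157 165 164 170 171 169 170 169
```

Emit:
arm_command --moves '[0,0.3,0,0,0,0.3,0,0,0,0,0,0,0,0,0,0]'

```text
time: 19.05
ee_pos: [0.4745, 0.2117, 0.0969]
eef_rot: [-0.001, 1.0, -0.0, -0.0]
ft_force: [0.1, -0.5, -0.6]
width: 0.019
grip_force: 0.0
```

```bash
python3 - <<'E'
from h import *
go(.4747,.206,.098,90)
s=cv2.cvtColor(r.camera('side'),cv2.COLOR_RGB2GRAY); np.save('s6.npy',s)
for v in range(262,284,1):print(v,*s[v,304:322])
E
```

```text
t 19.05 at [0.4745 0.2117 0.0969] yaw 90.16 turn 0.16 shift cm [-0.02 -0.57 -0.1 ] w 0.019 F [ 0.1 -0.5 -0.6]
262 30 20 31 45 51 57 53 58 54 59 56 54 56 56 48 42 29 30
263 20 18 29 45 55 55 58 55 58 52 54 55 51 49 35 29 24 41
264 14 16 24 48 56 59 59 58 54 55 58 54 55 48 35 27 31 64
265 7 0 24 53 56 58 56 59 57 56 54 57 50 39 29 31 50 93
266 31 15 31 58 62 58 53 59 57 55 54 51 39 32 25 37 74 123
267 66 47 55 74 79 68 58 60 58 56 59 50 31 31 18 51 96 144
268 97 85 86 95 90 76 65 56 55 57 58 43 29 29 38 77 126 150
269 111 105 107 108 101 86 71 63 56 55 52 33 30 34 56 100 141 151
270 112 114 116 108 103 95 83 73 65 59 43 32 33 45 81 124 147 147
271 110 110 113 112 107 103 99 94 86 61 41 36 36 59 109 144 149 150
272 110 115 111 112 107 105 108 104 95 66 43 32 39 82 130 151 152 159
273 109 110 110 111 107 107 107 100 86 65 38 32 57 105 148 157 161 163
274 111 114 113 109 111 109 107 98 75 55 42 39 75 122 154 158 164 163
275 108 110 113 109 110 110 112 103 76 64 52 56 98 139 151 158 156 161
276 110 110 111 111 111 111 106 91 79 79 65 80 119 144 148 154 159 168
277 111 110 108 110 111 106 96 82 87 96 85 102 136 142 154 153 157 167
278 109 111 113 108 109 103 82 71 86 101 104 124 140 151 158 162 163 167
279 106 108 111 111 107 93 76 64 78 102 121 137 141 154 164 167 164 167
280 104 103 107 109 100 75 60 53 77 98 115 127 150 159 165 168 169 166
281 110 103 110 105 83 62 46 44 74 92 104 115 143 163 167 169 168 168
282 113 112 107 98 68 48 39 50 75 86 94 109 137 162 169 170 169 168
283 111 110 101 77 50 38 41 53 78 95 99 113 146 167 173 172 173 171
```

Emit:
arm_command --moves '[0,0.15,0,0,0,0.15,0,0,0,0.15,0,0,0,0.15,0,0,0,0.15,0,0,0,0.15,0,0,0,0.15,0,0,0,0.15,0,0]'

```text
time: 19.77
ee_pos: [0.4746, 0.2239, 0.0971]
eef_rot: [-0.001, 1.0, 0.0, -0.0]
ft_force: [0.6, -0.7, -1.5]
width: 0.0193
grip_force: 0.5
```

```bash
python3 - <<'E'
from h import *
go(.4747,.225,.098,90)
s=cv2.cvtColor(r.camera('side'),cv2.COLOR_RGB2GRAY)
for v in range(266,290,2):print(v,*s[v,298:322])
o=np.array([.4755,.2147,.0254])
M=R.from_euler('x',-.075).as_matrix()
P=np.array([[-46,-52,64],[-46,-52,0],[-46,52,64],[-46,52,0]])/1000
print('tilted',proj('side',o+P@M.T).round(1).tolist())
E
```

```text
t 19.77 at [0.4746 0.2239 0.0971] yaw 90.15 turn 0.15 shift cm [-0.01  0.11 -0.09] w 0.0193 F [ 0.6 -0.7 -1.5]
266 23 25 25 24 29 11 23 46 56 58 57 60 58 57 53 56 57 54 44 35 29 35 73 122
268 64 47 34 17 18 13 25 46 60 59 57 57 57 56 53 56 56 46 35 15 36 79 126 149
270 106 104 94 78 62 49 57 86 89 81 63 55 57 57 50 54 43 34 28 41 79 122 144 146
272 109 112 113 108 106 106 106 111 110 110 94 83 74 63 58 42 31 33 46 82 129 153 152 159
274 113 109 110 110 110 108 107 112 109 109 110 109 108 97 64 38 29 37 79 130 152 161 160 165
276 115 112 114 113 109 111 110 107 109 113 113 110 106 87 64 37 41 77 119 141 150 156 159 165
278 109 113 113 110 112 110 108 108 110 108 108 102 84 64 54 60 95 128 141 150 160 162 166 168
280 110 112 114 112 113 110 102 101 109 111 101 75 57 54 72 107 145 147 155 160 167 166 168 167
282 112 112 112 114 114 114 113 112 108 96 67 45 35 51 76 100 126 150 153 165 168 172 169 167
284 111 113 114 109 107 108 112 104 91 62 39 38 51 64 90 100 111 119 143 166 168 173 173 170
286 109 116 115 105 93 98 102 82 55 41 47 52 71 90 102 102 110 130 155 168 171 170 166 172
288 63 75 93 98 105 101 77 47 49 61 68 71 89 102 104 103 117 137 150 152 162 168 172 170
tilted [[325.9, 249.0], [326.4, 256.3], [312.5, 273.6], [313.5, 280.3]]
```

Emit:
arm_command --moves '[0,0.1,0,0,0,0.1,0,0,0,0.1,0,0,0,0.1,0,0,0,0.1,0,0,0,0.1,0,0,0,0.1,0,0,0,0.1,0,0]'

```text
time: 20.48
ee_pos: [0.4746, 0.2306, 0.0973]
eef_rot: [-0.001, 1.0, -0.001, -0.0]
ft_force: [-2.8, -8.9, 6.3]
width: 0.0192
grip_force: 4.4
```

Emit:
arm_command --moves '[0,0.1,0,0,0,0.1,0,0,0,0.1,0,0,0,0.1,0,0,0,0.1,0,0,0,0,0,0]'

```text
time: 20.98
ee_pos: [0.4744, 0.2315, 0.0971]
eef_rot: [0.001, 1.0, -0.003, -0.002]
ft_force: [-6.4, -20.5, 14.2]
width: 0.0196
grip_force: 10.2
```

```bash
python3 - <<'E'
from h import *
go(.4747,.225,.098,90)
s=cv2.cvtColor(r.camera('side'),cv2.COLOR_RGB2GRAY)
for v in range(244,292,2):print(v,*s[v,302:330])
o=np.array([.4755,.2265,.022])
P=np.array([[-46,-52,64],[-46,-52,0],[-46,52,64],[-46,52,0]])/1000
print('seated',proj('side',o+P).round(1).tolist())
E
```

```text
t 20.98 at [0.4744 0.2315 0.0971] yaw 89.92 turn -0.08 shift cm [-0.03 -0.66 -0.09] w 0.0196 F [ -6.4 -20.5  14.2]
244 43 29 15 3 6 10 2 4 5 10 16 26 38 37 30 25 45 102 164 187 195 195 195 195 195 193 195 195
246 61 61 46 34 29 7 4 15 14 16 32 41 55 57 55 60 107 148 168 179 185 192 195 196 195 194 196 195
248 25 29 29 34 24 19 16 16 15 26 46 57 55 53 55 87 135 155 158 153 152 156 166 181 189 192 192 195
250 26 26 28 31 28 20 30 17 25 40 51 51 48 54 60 64 80 87 102 133 151 158 153 145 146 154 165 177
252 29 29 25 33 24 21 22 22 22 37 45 48 51 53 57 56 56 52 57 55 69 90 119 148 161 160 152 143
254 28 28 29 26 27 26 27 29 30 25 23 41 52 57 57 53 52 52 51 54 58 58 85 140 162 164 164 159
256 27 30 26 30 25 26 26 25 25 22 22 31 44 51 53 52 54 59 66 69 55 43 75 133 159 165 155 150
258 25 27 26 42 46 50 42 28 20 10 9 16 26 40 49 47 63 80 79 63 40 30 67 118 144 153 149 154
260 29 22 29 45 59 62 50 32 10 16 4 5 22 26 28 41 58 68 55 38 33 43 101 150 161 149 157 170
262 26 27 39 54 53 55 50 41 34 19 24 15 28 51 50 56 66 50 32 33 45 87 139 153 147 156 165 172
264 29 33 34 47 49 54 54 58 55 52 45 
[... 808 characters left out ...]
6 99 76 55 49 62 105 145 147 156 160 164 165 169 167 167 170 168 171 169 171 169 165
282 112 115 115 110 109 96 61 38 38 52 81 109 132 150 156 166 170 168 169 165 171 167 169 167 170 169 168 168
284 110 112 108 106 90 58 37 37 51 81 136 159 155 136 144 163 169 171 170 172 169 170 169 167 168 167 167 169
286 92 100 105 87 56 43 42 54 71 95 121 138 131 136 157 167 171 171 170 169 171 168 171 169 172 169 169 166
288 105 98 78 56 42 61 60 69 89 102 105 111 137 159 171 170 170 170 172 171 171 170 168 168 169 169 169 169
290 60 54 46 38 42 60 76 95 107 103 101 116 140 151 161 167 171 173 170 170 172 173 172 168 169 171 168 168
seated [[325.0, 251.4], [325.0, 259.7], [311.5, 275.3], [311.9, 283.0]]
```

Emit:
arm_command --moves '[0,-0.5,0,0,0,-0.4,0,0,0,0,0,0]'

```text
time: 21.28
ee_pos: [0.4748, 0.2275, 0.0973]
eef_rot: [-0.001, 1.0, 0.0, 0.0]
ft_force: [0.2, 0.1, 0.3]
width: 0.0195
grip_force: 0.0
```

Emit:
arm_command --moves '[0,0,0.3,0,0,0,0.3,0,0,0,0,0,0,0,0,0]' --fingers 30

```text
time: 21.62
ee_pos: [0.4744, 0.2281, 0.0908]
eef_rot: [-0.002, 1.0, -0.0, -0.0]
ft_force: [-0.7, -0.3, 0.4]
width: 0.0256
grip_force: 0.0
```

Emit:
arm_command --moves '[0,0,0.15,0,0,0,0.15,0,0,0,0,0]'

```text
time: 21.87
ee_pos: [0.4745, 0.2278, 0.0879]
eef_rot: [-0.001, 1.0, -0.0, -0.0]
ft_force: [0.3, 0.2, 0.2]
width: 0.0261
grip_force: 0.0
```

Emit:
arm_command --moves '[0,0,0.15,0,0,0,0.15,0,0,0,0,0]'

```text
time: 22.12
ee_pos: [0.4748, 0.2279, 0.0864]
eef_rot: [-0.001, 1.0, 0.0, -0.0]
ft_force: [-7.1, -2.7, 16.1]
width: 0.0257
grip_force: 7.9
```

Emit:
arm_command --moves '[0,0,-1,0,0,0,-2,0,0,0,-1,0,0,-2,0,0,0,-2,0,0,0,0,0,0,0,0,2,0,0,0,1,0,0,0,0,0]' --fingers 0

```text
time: 22.87
ee_pos: [0.4734, 0.1875, 0.0932]
eef_rot: [-0.001, 1.0, -0.001, -0.001]
ft_force: [-0.5, 0.1, -0.0]
width: 0.0003
grip_force: 0.0
```

Emit:
arm_command --moves '[0,0,0.2,0,0,0,0.2,0,0,0,0.15,0,0,0,0,0]'

```text
time: 23.2
ee_pos: [0.4748, 0.188, 0.0898]
eef_rot: [-0.001, 1.0, 0.0, 0.0]
ft_force: [0.1, -0.7, -0.5]
width: 0.0008
grip_force: 0.0
```

Emit:
arm_command --moves '[0,0,0.1,0,0,0,0.1,0,0,0,0.1,0,0,0,0,0]'

```text
time: 23.53
ee_pos: [0.4747, 0.1877, 0.0866]
eef_rot: [-0.001, 1.0, 0.0, -0.0]
ft_force: [-0.1, -0.1, 0.3]
width: 0.0005
grip_force: 0.0
```

Emit:
arm_command --moves '[0,0,0.1,0,0,0,0.05,0,0,0,0,0]'

```text
time: 23.78
ee_pos: [0.4748, 0.1878, 0.0864]
eef_rot: [-0.001, 1.0, 0.0, -0.0]
ft_force: [-6.9, -2.2, 16.1]
width: 0.0004
grip_force: 8.1
```

Emit:
arm_command --moves '[0,0,-1,0,0,0,-2,0,0,0,-3,0,0,0,-3,0,0,-3,-2,0,0,-4,0,0,0,-4,0,0,0,-4,0,0,0,-4,0,0,0,-4,0,0,0,-4,0,0,0,0,0,0]'

```text
time: 24.78
ee_pos: [0.4747, -0.0905, 0.196]
eef_rot: [0.004, 1.0, -0.001, 0.001]
ft_force: [0.7, -0.9, -0.2]
width: 0.0004
grip_force: 0.0
```

```bash
python3 - <<'E'
from h import *
t=r.camera('top');s=r.camera('side');cv2.imwrite('pics/top9.png',t[:,:,::-1]);a=cv2.imread('pics/top4.png')[:,:,::-1]
for im in(a,t):
    c=im[200:225,245:275].astype(int);m=(c[:,:,0]-c[:,:,2]>50)&(c[:,:,0]<225);v,u=np.nonzero(m);print('nipple',len(u),u.mean()+245,v.mean()+200,u.min()+245,u.max()+245)
    c=im[170:230,390:470].astype(int);print('short',im[188,410:450:3,0])
g=cv2.cvtColor(t,cv2.COLOR_RGB2GRAY); m=(g[180:245,218:275]<75); print('dark roof rows');
for v in range(180,245,3):print(v,*g[v,218:272:2])
o=np.array([.4765,.228,.022]);P=np.array([[46,52,64],[46,-52,64],[-46,-52,64],[-46,52,64]])/1000
print(proj('top',o+P).round(1).tolist())
go(.4747,.228,.2,90)
E
```

```text
nipple 52 268.9807692307692 215.46153846153845 258 274
short [183 188 189 209 107 185 188 188 181 177 173 100  93 142]
nipple 59 268.45762711864404 215.3050847457627 258 274
short [187 188 189 212 114 192 192 186 182 178 174 102  94 149]
dark roof rows
180 159 153 168 160 157 141 123 149 149 148 153 154 162 156 150 159 138 121 121 161 163 156 156 153 163 158 150
183 163 162 160 163 157 148 145 154 164 148 153 154 158 125 123 125 104 149 159 153 153 150 147 157 156 151 155
186 167 167 156 164 163 142 149 140 140 141 124 127 148 162 156 140 117 129 140 149 160 153 102 167 159 159 157
189 166 166 159 149 159 160 123 121 127 151 161 158 151 154 159 163 148 115 135 124 166 138 146 120 142 150 159
192 157 163 170 155 149 162 153 134 148 154 132 149 144 144 158 156 161 165 126 141 135 144 161 147 124 127 152
195 177 171 149 163 157 166 161 158 157 152 143 153 150 146 157 153 159 147 154 123 121 113 130 150 156 153 151
198 174 168 92 75 80 79 70 74 77 76 76 79 75 75 72 72 70 76 69 86 147 138 193 148 144 141 166
201 169 170 72 79 74 78 81 80 85 30 44 28 35 81 75 76 82 84 83 20 194 103 126 134
[... 898 characters left out ...]
184 191 194 192 193 185 188 189 179 127 130 124 127 130 151 142 118 146 145
234 158 159 159 160 164 172 161 154 153 156 154 155 150 154 154 157 160 159 157 157 155 158 161 157 128 119 157
237 160 159 160 156 155 171 161 154 152 154 155 151 154 157 152 138 158 152 153 155 153 153 137 145 165 158 159
240 158 161 160 162 156 165 160 156 153 155 156 150 156 146 156 144 138 145 150 144 150 149 129 157 165 161 132
243 160 156 162 160 159 160 154 155 152 148 148 149 150 152 150 151 154 154 155 157 151 144 160 137 149 196 124
[[222.5, 196.7], [255.0, 196.9], [254.2, 225.3], [221.3, 225.2]]
t 24.88 at [ 0.4753 -0.0839  0.1956] yaw 89.93 turn -0.07 shift cm [ 0.06 31.19 -0.43] w 0.0005 F [0.6 0.4 0.1]
```

```bash
python3 -c "
from bench import r
print(r.close_job())"
```

```text
the job is handed in; nothing more can be done
None
```

The job is handed in; no verdict came back. By my last measurements, the long tube lies with its band at the block's face, the cover sits flat inside the kerb with its tongue under the ledge, and the short tube has not moved; I could not confirm the raised-cover step (2), only infer it from a tilt of about 0.07 rad.

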